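Unlock the bench drawer and pull it out to its stop

ROBOT

A 7-joint arm with a two-finger parallel gripper is mounted at the origin on a cart in front of the work surface, level with it; the furniture and walls round the work are solid. World frame = base frame: x ahead of the robot, y to its left, z up, the work surface at z = 0. Lengths are in m, angles in rad, forces in N, time in s.
With the tool pointing down it reaches from about 0.425 to 0.875 m from the base axis. Payload 4.7 kg.
Tool frame: the origin (TCP) lies on the centre line of the jaws, within the pads' length; the fingertips stand 14 mm ahead of it and the grasp point (between the pads) lies 5 mm behind it; z points along the fingers, y is the direction in which the jaws open and shut (so a half turn about z gives the same grasp; the last joint's range is limited). The gripper opens to 87 mm and grips with 3 to 60 N. Pads are 19 mm wide; open, the fingers measure 117 mm over their backs; the gripper's body (75 mm by 190 mm) begins 51 mm behind the grasp point.
Start: joints at [-1.142, 0.321, -0.07, 1.45, 0.023, 1.371, -0.057], TCP at [0.262, 0.595, 0.237] pointing down, gripper open.
Joint ranges: [-2.86, 2.86], [-0.3, 2.09], [-1.38, 1.24], [0.06, 2.45], [-1.56, 4.7], [0.09, 2.05], [-2.69, 2.69]. Speed limits (rad/s): [2.57, 2.57, 3.14, 3.14, 3.14, 3.14, 3.14].

INTERFACE

Orientations are given as a rotation vector (axis times angle).
In Python, from bench import ctrl gives the robot as it stands. The module is installed in compiled form; this text tells all that it offers.
- The arm moves only by the tool step_arm, never from a script. Its argument "plan" is a list of rows, each a list of 3 entries, a list of its own where there are three numbers: the turn, a rotation vector about the tool's x, y, z in rad, then the shift along the tool's x, y, z in m, then the closure in counts, from 0 (fully open) to 255 (shut). In form: [[[rx, ry, rz], [x, y, z], hand], ...]. A call has exactly 10 rows; each row is the pose to reach, as a shift and turn from the pose commanded when the call began, along the tool's axes at that moment; what a row does not reach only later rows make up. A row lasts 1/8 s, in which the tool goes at most 62.5 mm and 10.7 degrees, less where a joint would pass 70% of its speed; a pose out of reach is approached as far as the arm can. A call with a gripper value outside its range is refused whole. The fingers move at their own pace and stop on an object; "squeeze" is the grip in N (left out, the last holds). Time passes only in rows, so rows that repeat a pose let the fingers close, or fill a call up. It gives the time, the measured TCP pose, the force and the opening at its end, in the units of the state.
- ctrl.get_state(): the state, without advancing time (a new reading comes with each control period).
- ctrl.get_image(name): name is "side" or "top"; returns the picture (384x512x3 uint8, red, green, blue); there is no depth.
- ctrl.calibration(name): a dict with "fov_y" (degrees; the focal length in pixels is half the picture's height over the tangent of half this angle, whatever the lens; pixels are square), "cx", "cy" (the principal point, pixels), "rvec" (rotation vector, rad) and "tvec" (3), from world to camera coordinates, as OpenCV has them. Camera axes: x right, y down, z forward; pixel columns grow to the right and rows downward; lengths in m; the calibration is good to about 2 mm. A picture is of the moment at which its call begins. calibration takes no time and is no camera call.
- ctrl.close_job(): hands the job in, once; it reports no verdict.
Trained networks look in the newest picture that a camera, given by its name, has taken for a name from the list of things; names that differ only in an ending like _2 or _b are one class to them, and where a whole thing is asked for, a point or a joint stands for the part that bears it (a point fixed in the world has none). Each returns a list of dicts, best first, with "score" (0 to 1); they miss things now and then, are a little off and sometimes report something else, mostly with a low value. They report only what shows in the picture. A call takes as long as a camera call. They do not tell look-alikes from the thing itself.
- ctrl.cut_out(camera, label): "pixels" (384x512 bool, what is visible of it) and "rect" ([left, top, width, height] in pixels, round what is visible of it).
The state is a dict: "time": time; "joint_positions": joint angles; "qd": joint speeds; "joint_torque": joint torques, N m; "position": TCP position; "tool_rot": TCP orientation; "ft_force": force on the tool from outside, world axes, zero at the start; "torque": the same for the moment, N m; "grip_width": opening from 0.0 (shut) to 1.0 (fully open).
Only numpy, scipy, OpenCV 4.12 (cv2) and the standard library are available. Lean on these libraries where they do the work, as an engineer would, in place of code of your own. Each camera call takes 0.05 s, during which the arm holds its last target.

TASK

Draw the red-gripped locking pin up out of the bracket on the blue bench cabinet and lower it, tip down, into the green tool pot, without dropping it from a height. Then pull the cabinet's drawer smoothly out, all the way to its stop, and leave it open. Keep the pot upright, and leave the roll of tape where it is.

Things in the scene. Friction and masses are not known exactly. Their poses are not given: they have to be found in the camera images.
- cabinet: blue steel bench cabinet, fixed, 170 deep (x) x 180 wide (y) x 110 mm high, one drawer with a grey front. Origin: centre of the underside, on the bench; x points to the back of the cabinet, y to its left, z up; the drawer slides out along -x. The locking pin stands in a bracket at the front right.
- bracket_hole (a point): mouth of the vertical 13 mm hole in the steel bracket block (34 x 34 x 20 mm, top at z = 130 mm) at the cabinet's front right top edge, (-115, -62, 130) mm in the cabinet's frame. An eye plate of the drawer below it (z 86 to 92 mm) has the same hole: the pin passes through both, so the drawer cannot move until the pin is out.
- lock_pin: loose locking pin, 138 mm long, 0.1 kg. Origin: the tip (lower end), z along the pin to the grip. Steel shaft 10 mm diameter, z = 0 to 85 mm; dark flange 25 mm diameter, z = 85 to 90 mm (rests on the bracket's top at the start); red round grip 23 mm diameter, z = 90 to 138 mm. It comes free after a lift of 85 mm.
- pin_tip (a point): the tip (lower end) of the locking pin
- tool_pot: loose green round tool pot, open at the top, 72 mm outer diameter at the mouth (inside about 62 mm), somewhat narrower at the foot, 85 mm high, inner floor about 5 mm above its foot, 0.4 kg. Origin: centre of the underside, z up. It stands on the bench to the right of the cabinet.
- drawer (a joint): drawer slide: 0 = shut, 0.10 m = fully out at its stop
- drawer_handle (a point): middle of the drawer's bar handle: a 10 mm round steel bar 90 mm long, along the cabinet's y, 40 mm in front of the drawer front (35 mm of free room behind it), 82 mm above the bench. Axes as the cabinet's. When shut it lies at (-137, 35, 82) mm in the cabinet's frame; it moves with the drawer.
- tape_roll: loose roll of beige tape lying flat on the bench to the right of the cabinet, 66 mm diameter, 20 mm high; to be left alone. Origin: centre of the underside.
There are look-alikes about, which are no part of the job. Of the things that look like the tool_pot, take the one that is farthest from the robot's base at the start.

How it is judged:
By the outcome, as a careful person would: the job done as asked, in the order asked, and still so for the second after the job is handed in, with the robot touching nothing.
It also fails if it takes over 51 s, if anything falls off the work surface, if the arm or the gripper's body presses on something with over 40 N, if the wrist force passes 120 N, or if a joint passes its speed limit or range.

## Working session

There is one attempt and no reset: what is moved stays moved. The work goes in short steps, Python scripts to look and compute and a tool call to move; the robot and the scene stay as the last step left them, time stands still between calls to the robot, and variables do not carry over. Pictures are saved under pics/ and viewed, and the job is handed in when it is done.

Besides the shell and the picture viewer there is one more tool, called after "Request:" as name(argument=value, ...) on one line, values as JSON. step_arm: Moves the arm, as the interface text tells. Its arguments: {"type":"object","properties":{"plan":{"type":"array"},"squeeze":{"type":"number"}},"required":["plan"]}

```bash
mkdir -p pics; python3 - <<'E'
from bench import ctrl
import cv2,numpy as np
s=ctrl.get_state()
for k,v in s.items(): print(k,np.round(v,3))
for n in("side","top"):
    print(n,ctrl.calibration(n))
    im=ctrl.get_image(n); cv2.imwrite(f"pics/{n}0.png",im[:,:,::-1])
    for l in("cabinet","lock_pin","tool_pot","tape_roll","drawer","drawer_handle"):
        for r in ctrl.cut_out(n,l): print(n,l,round(r["score"],2),r["rect"])
print(ctrl.get_state()["time"])
E
```

```text
time 0.0
joint_positions [-1.142  0.322 -0.07   1.452  0.023  1.371 -0.057]
qd [-0.001 -0.    -0.002 -0.001 -0.001 -0.001  0.   ]
joint_torque [-0.0000e+00 -4.9129e+01 -4.0400e-01 -3.1253e+01 -6.4000e-02  4.4000e-02
  0.0000e+00]
position [0.262 0.594 0.235]
tool_rot [-6.470e-01 -3.074e+00  3.000e-03]
ft_force [ 0.127  0.76  -1.114]
torque [-0.062  0.007 -0.001]
grip_width 1.003
side {'fov_y': 56.7572272497332, 'cx': 247.79158723904632, 'cy': 187.42024522412163, 'rvec': array([ 2.12294133, -0.07147199,  0.01298066]), 'tvec': array([-0.56868176,  0.05255121,  0.96870742])}
side cabinet 0.93 [221.9, 139.1, 92.5, 67.7]
side lock_pin 0.5 [229.2, 142.8, 11.4, 47.7]
side lock_pin 0.28 [224.7, 148.4, 24.4, 49.1]
side tool_pot 0.76 [198.7, 194.2, 27.2, 45.7]
side tool_pot 0.74 [240.5, 193.2, 31.5, 43.1]
side tool_pot 0.68 [262.4, 223.1, 36.5, 52.0]
side tape_roll 0.89 [178.4, 248.8, 30.1, 28.3]
side tape_roll 0.19 [230.0, 140.4, 11.9, 49.4]
side drawer 0.94 [225.3, 146.2, 24.4, 51.6]
side drawer 0.3 [223.9, 141.3, 92.9, 64.8]
side drawer_handle 0.92 [226.0, 149.6, 24.1, 44.5]
side drawer_handle 0.18 [177.6, 251.9, 30.4, 25.1]
top {'fov_y': 52.12557182644937, 'cx': 266.29593260318023, 'cy': 191.90545737107158, 'rvec': array([ 2.09070454, -2.11003139,  0.23974849]), 'tvec': array([-0.08239266,  0.57363183,  0.8099527 ])}
top cabinet 0.67 [166.5, 118.2, 90.9, 105.4]
top lock_pin 0.5 [231.0, 189.3, 14.9, 17.9]
top tool_pot 0.96 [280.7, 169.3, 32.8, 35.3]
top tool_pot 0.88 [330.8, 150.5, 34.2, 37.7]
top tool_pot 0.73 [276.5, 215.2, 28.2, 32.5]
top tape_roll 0.71 [323.8, 239.2, 33.0, 24.3]
top drawer 0.72 [168.7, 191.0, 84.8, 28.9]
top drawer_handle 0.56 [167.1, 189.6, 84.9, 29.6]
0.7
```

```bash
python3 - <<'E'
import cv2
for n,(x,y,w,h) in (("side",(160,110,200,180)),("top",(150,90,230,190))):
    im=cv2.imread(f"pics/{n}0.png")
    c=im[y:y+h,x:x+w]; cv2.imwrite(f"pics/{n}0c.png",cv2.resize(c,None,fx=3.3,fy=3.1 if 0 else 3.3,interpolation=cv2.INTER_CUBIC)[:600])
E
```

```text
(no output)
```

View pics/side0.png

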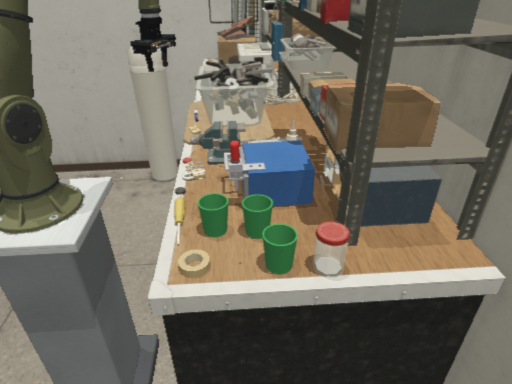

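View pics/top0.png

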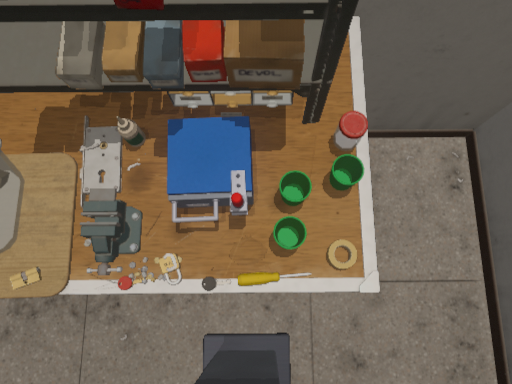

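```bash
cat > h.py <<'E'
import numpy as np,cv2
from bench import ctrl
from scipy.spatial.transform import Rotation as R
def cam(n):
    c=ctrl.calibration(n);f=192/np.tan(np.radians(c["fov_y"]/2))
    K=np.array([[f,0,c["cx"]],[0,f,c["cy"]],[0,0,1]]);Rm=R.from_rotvec(c["rvec"]).as_matrix();return K,Rm,np.array(c["tvec"])
def proj(n,P):
    K,Rm,t=cam(n);q=(np.atleast_2d(P)@Rm.T+t)@K.T;return q[:,:2]/q[:,2:]
def atz(n,uv,z):
    K,Rm,t=cam(n);C=-Rm.T@t;d=Rm.T@np.linalg.solve(K,[uv[0],uv[1],1]);return C+d*(z-C[2])/d[2]
def tri(d):
    A=[];b=[]
    for n,uv in d.items():
        K,Rm,t=cam(n);P=K@np.c_[Rm,t]
        for i in(0,1):
            r=uv[i]*P[2]-P[i];A.append(r[:3]);b.append(-r[3])
    return np.linalg.lstsq(np.array(A),np.array(b),rcond=None)
def totool(p,q=None):
    s=ctrl.get_state();return R.from_rotvec(s["tool_rot"]).inv().apply(np.array(p)-s["position"])
E
python3 - <<'E'
from h import *
for n in("side","top"):
    K,Rm,t=cam(n);print(n,-Rm.T@t,K[0,0])
E
```

```text
side [ 0.53333505 -0.82794256  0.54278861] 355.41359239182486
top [ 0.37495209 -0.08735964  0.91850129] 392.5659358043679
```

View pics/side0c.png

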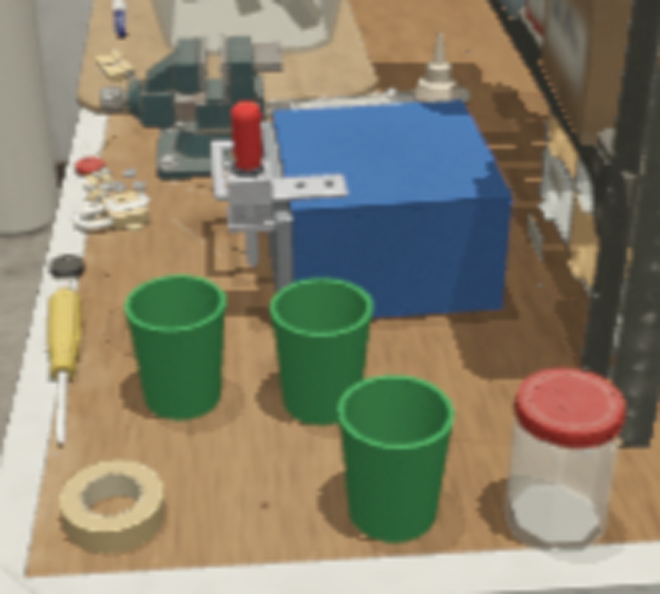

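View pics/top0c.png

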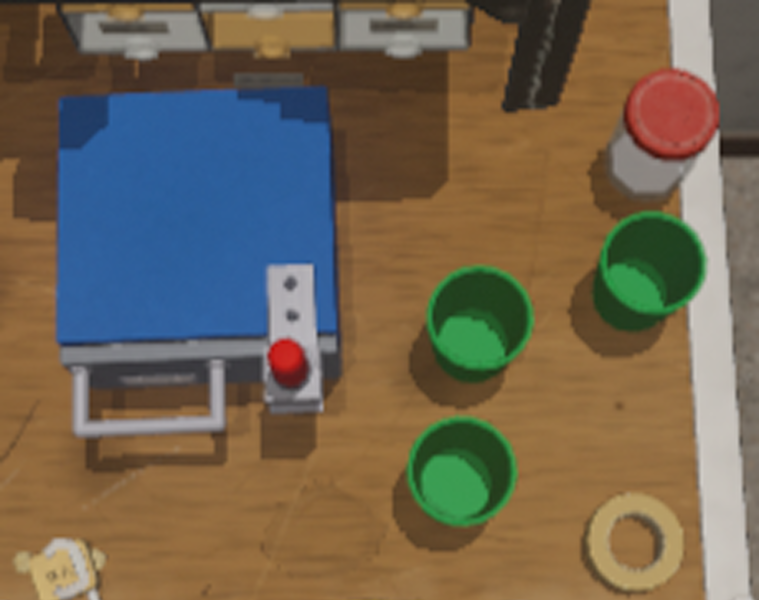

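```bash
cat > m.py <<'E'
from h import *
S=lambda x,y:np.array((x/3.3+160-.35,y/3.3+110-.35)); T=lambda x,y:np.array((x/3.3+150-.35,y/3.3+90-.35))
for k,t,s in(("A",T(480,320),S(322,305)),("B",T(652,264),S(395,412)),("C",T(462,470),S(176,304))):
    p=tri({"top":t,"side":s})[0]; a=atz("top",t,.085);print(k,p.round(4),a.round(4),atz("side",s,.085).round(4),np.hypot(*a[:2]))
print("tape",atz("top",T(634,540),.02).round(4))
p=tri({"top":T(287,354),"side":S(247,108)})[0];print("pin top",p)
print("bar",[atz("top",T(*q),.082).round(4) for q in((77,428),(223,424))])
print("top edges",[atz("top",T(*q),.110).round(4) for q in((59,343),(335,333),(59,92),(328,88))])
E
python3 m.py
```

```text
A [ 0.5822 -0.1508  0.0826] [ 0.5796 -0.1507  0.085 ] [ 0.5844 -0.1533  0.085 ] 0.5989003839776191
B [ 0.6194 -0.2678  0.0803] [ 0.6171 -0.2668  0.085 ] [ 0.6195 -0.2731  0.085 ] 0.6723084909347665
C [ 0.4814 -0.1368  0.0804] [ 0.4801 -0.1366  0.085 ] [ 0.4827 -0.1434  0.085 ] 0.49915061939293165
tape [ 0.439  -0.2575  0.02  ]
pin top [ 0.53781578 -0.0303121   0.18033888]
bar [array([0.5103, 0.1138, 0.082 ]), array([0.512 , 0.0186, 0.082 ])]
top edges [array([0.5609, 0.1211, 0.11  ]), array([ 0.5658, -0.0557,  0.11  ]), array([0.7335, 0.1293, 0.11  ]), array([ 0.7346, -0.051 ,  0.11  ])]
```

```bash
python3 - <<'E'
from h import *
print("post base",atz("side",(350,240),0), "jar lid top c",tri({"top":(353,124.5),"side":(332.5,233)})[0])
print("vise top",tri({"top":(101,209),"side":(236,124)})[0])
print("shelf lower front corner side(340,160)?",)
s=ctrl.get_state();Rt=R.from_rotvec(s["tool_rot"]);print(Rt.as_matrix().round(3))
D=R.from_matrix(np.array([[-1,0,0],[0,1,0],[0,0,-1.]]).T)
print((Rt.inv()*D).as_rotvec(), totool([.538,-.030,.26]),totool([.538,-.030,.157]))
E
```

```text
post base [ 0.79624739 -0.20310964  0.        ] jar lid top c [ 0.72257345 -0.28454787  0.09060884]
vise top [0.53786781 0.26006821 0.11075089]
shelf lower front corner side(340,160)?
[[-0.915  0.403  0.   ]
 [ 0.403  0.915  0.   ]
 [-0.     0.    -1.   ]]
[ 6.24182615e-05  5.05557839e-05 -4.14750381e-01] [-0.50444193 -0.46067183 -0.02340723] [-0.50443818 -0.46067914  0.07959277]
```

```bash
python3 - <<'E'
import cv2
im=cv2.imread("pics/side0.png");cv2.imwrite("pics/s1.png",cv2.resize(im[0:250,260:512],None,fx=2.4,fy=2.4,interpolation=cv2.INTER_CUBIC))
E
```

```text
(no output)
```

View pics/s1.png

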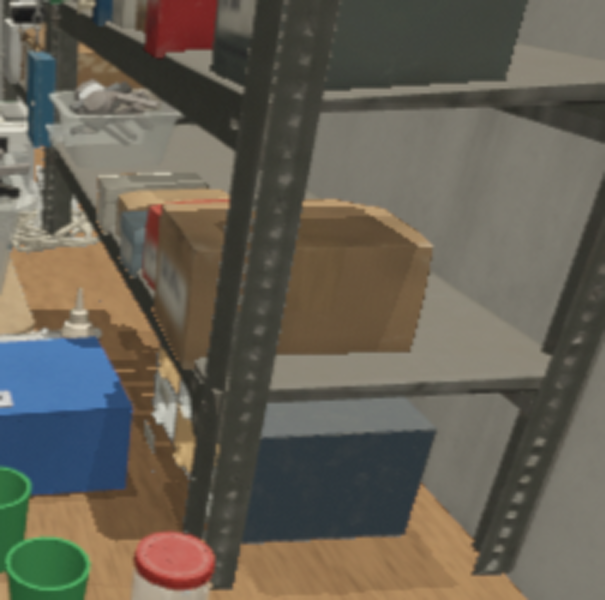

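Request:
step_arm(plan=[[[0, 0, -0.04], [-0.01, -0.01, -0.03], 0], [[0, 0, -0.08], [-0.04, -0.037, -0.04], 0], [[0, 0, -0.12], [-0.08, -0.073, -0.04], 0], [[0, 0, -0.16], [-0.12, -0.11, -0.04], 0], [[0, 0, -0.2], [-0.16, -0.146, -0.04], 0], [[0, 0, -0.24], [-0.2, -0.183, -0.04], 0], [[0, 0, -0.28], [-0.24, -0.219, -0.04], 0], [[0, 0, -0.32], [-0.28, -0.256, -0.04], 0], [[0, 0, -0.36], [-0.32, -0.292, -0.04], 0], [[0, 0, -0.415], [-0.36, -0.33, -0.04], 0]], squeeze=30)

```text
time: 1.95
position: [0.459, 0.1462, 0.2769]
tool_rot: [-0.003, 3.141, 0.001]
ft_force: [1.6, 0.2, -0.2]
grip_width: 1.001
```

```bash
cat > go.py <<'E'
from h import *
import sys
s=ctrl.get_state();print(round(s["time"],2),s["position"].round(4) if hasattr(s["position"],"round") else np.round(s["position"],4),np.round(s["tool_rot"],3),"F",np.round(s["ft_force"],1),"w",round(float(s["grip_width"]),3))
print("q",np.round(s["joint_positions"],2))
a=list(map(float,sys.argv[1:]))
if a:
    D=R.from_matrix(np.array([[-1,0,0],[0,1,0],[0,0,-1.]]).T)
    if len(a)>3: D=R.from_rotvec([0,0,a[3]])*D
    print("shift",totool(a[:3]).round(4),"turn",(R.from_rotvec(s["tool_rot"]).inv()*D).as_rotvec().round(4))
E
python3 go.py .538 -.03 .24
```

```text
1.95 [0.459  0.1462 0.2769] [-3.000e-03  3.141e+00  1.000e-03] F [ 1.6  0.2 -0.2] w 1.001
q [-0.66 -0.07  0.29  1.8   0.02  1.4   1.19]
shift [-0.0786 -0.1764  0.0369] turn [0.0008 0.001  0.0022]
```

Request:
step_arm(plan=[[[0, 0, 0], [-0.015, -0.03, 0], 0], [[0, 0, 0], [-0.035, -0.075, 0.0], 0], [[0, 0, 0], [-0.055, -0.12, 0], 0], [[0, 0, 0], [-0.07, -0.16, 0], 0], [[0, 0, 0], [-0.079, -0.176, 0.01], 0], [[0, 0, 0], [-0.079, -0.176, 0.03], 0], [[0, 0, 0], [-0.079, -0.176, 0.045], 0], [[0, 0, 0], [-0.079, -0.176, 0.055], 0], [[0, 0, 0], [-0.079, -0.176, 0.06], 0], [[0, 0, 0], [-0.079, -0.176, 0.06], 0]])

```text
time: 3.2
position: [0.5375, -0.0279, 0.2166]
tool_rot: [-0.001, 3.142, 0.0]
ft_force: [0.5, -0.2, 1.2]
grip_width: 1.005
```

```bash
python3 go.py .538 -.03 .157; python3 - <<'E'
from h import *
for n,(x,y,w,h) in (("side",(170,60,180,160)),("top",(170,100,180,160))):
    im=ctrl.get_image(n)[:,:,::-1].copy()
    cv2.imwrite(f"pics/{n}2.png",cv2.resize(im[y:y+h,x:x+w],None,fx=3.5,fy=3.5,interpolation=cv2.INTER_CUBIC))
E
```

```text
3.2 [ 0.5375 -0.0279  0.2166] [-1.000e-03  3.142e+00  0.000e+00] F [ 0.5 -0.2  1.2] w 1.005
q [-0.47  0.09  0.5   1.77 -0.05  1.29  1.62]
shift [-0.0005 -0.0021  0.0596] turn [0.0001 0.     0.0007]
```

View pics/side2.png

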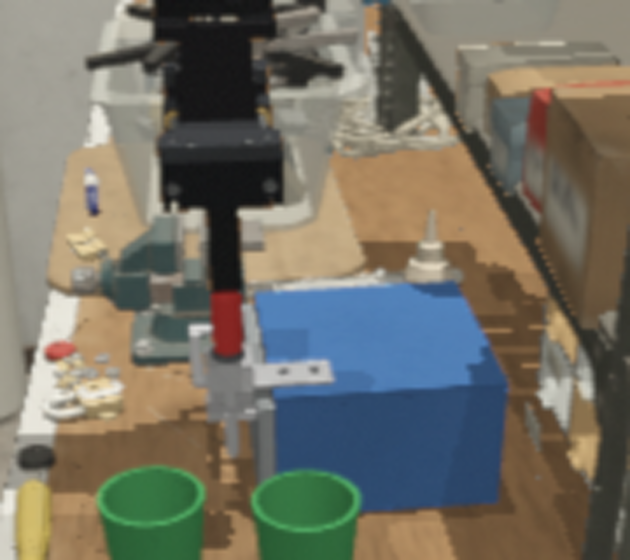

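View pics/top2.png

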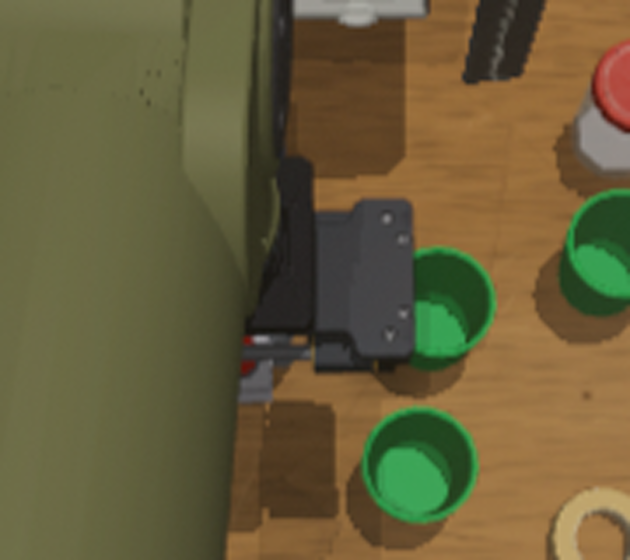

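Request:
step_arm(plan=[[[0, 0, 0], [-0.0015, -0.002, 0.01], 0], [[0, 0, 0], [-0.0015, -0.002, 0.025], 0], [[0, 0, 0], [-0.0015, -0.002, 0.04], 0], [[0, 0, 0], [-0.0015, -0.002, 0.05], 0], [[0, 0, 0], [-0.0015, -0.002, 0.058], 0], [[0, 0, 0], [-0.0015, -0.002, 0.058], 100], [[0, 0, 0], [-0.0015, -0.002, 0.058], 170], [[0, 0, 0], [-0.0015, -0.002, 0.058], 220], [[0, 0, 0], [-0.0015, -0.002, 0.058], 255], [[0, 0, 0], [-0.0015, -0.002, 0.058], 255]], squeeze=20)

```text
time: 4.55
position: [0.5391, -0.0302, 0.1587]
tool_rot: [-0.0, 3.141, 0.0]
ft_force: [-0.1, 0.3, 0.5]
grip_width: 0.514
```

```bash
python3 go.py .538 -.03 .25
```

```text
4.55 [ 0.5391 -0.0302  0.1587] [-0.     3.141  0.   ] F [-0.1  0.3  0.5] w 0.514
q [-0.46  0.15  0.51  1.84 -0.08  1.17  1.65]
shift [ 0.0011  0.0002 -0.0913] turn [0.0002 0.0004 0.0002]
```

Fingers still closing (23 mm grip ≈ 0.27 opening).

Request:
step_arm(plan=[[[0, 0, 0], [0, 0, 0], 255], [[0, 0, 0], [0, 0, 0], 255], [[0, 0, 0], [0, 0, 0], 255], [[0, 0, 0], [0, 0, 0], 255], [[0, 0, 0], [0, 0, 0], 255], [[0, 0, 0], [0, 0, 0], 255], [[0, 0, 0], [0, 0, 0], 255], [[0, 0, 0], [0, 0, 0], 255], [[0, 0, 0], [0, 0, -0.002], 255], [[0, 0, 0], [0, 0, -0.005], 255]], squeeze=30)

```text
time: 5.8
position: [0.5388, -0.0303, 0.1635]
tool_rot: [0.0, -3.141, 0.0]
ft_force: [-0.7, -0.4, -1.4]
grip_width: 0.253
```

Request:
step_arm(plan=[[[0, 0, 0], [0, 0, -0.008], 255], [[0, 0, 0], [0, 0, -0.02], 255], [[0, 0, 0], [0, 0, -0.032], 255], [[0, 0, 0], [0, 0, -0.044], 255], [[0, 0, 0], [0, 0, -0.056], 255], [[0, 0, 0], [0, 0, -0.068], 255], [[0, 0, 0], [0, 0, -0.08], 255], [[0, 0, 0], [0, 0, -0.09], 255], [[0, 0, 0], [0, 0, -0.1], 255], [[0, 0, 0], [0, 0, -0.105], 255]])

```text
time: 7.05
position: [0.5392, -0.0303, 0.2693]
tool_rot: [-0.0, 3.141, 0.0]
ft_force: [-0.6, -0.3, -1.2]
grip_width: 0.258
```

```bash
python3 go.py .619 -.269 .265; python3 - <<'E'
from h import *
for n,(x,y,w,h) in (("side",(170,30,180,160)),):
    im=ctrl.get_image(n)[:,:,::-1].copy()
    cv2.imwrite(f"pics/{n}3.png",cv2.resize(im[y:y+h,x:x+w],None,fx=3.5,fy=3.5,interpolation=cv2.INTER_CUBIC))
E
```

```text
7.05 [ 0.5392 -0.0303  0.2693] [-0.     3.141  0.   ] F [-0.6 -0.3 -1.2] w 0.258
q [-0.47  0.07  0.51  1.69 -0.03  1.39  1.61]
shift [-0.0797 -0.2388  0.0043] turn [0.0001 0.0007 0.0002]
```

View pics/side3.png

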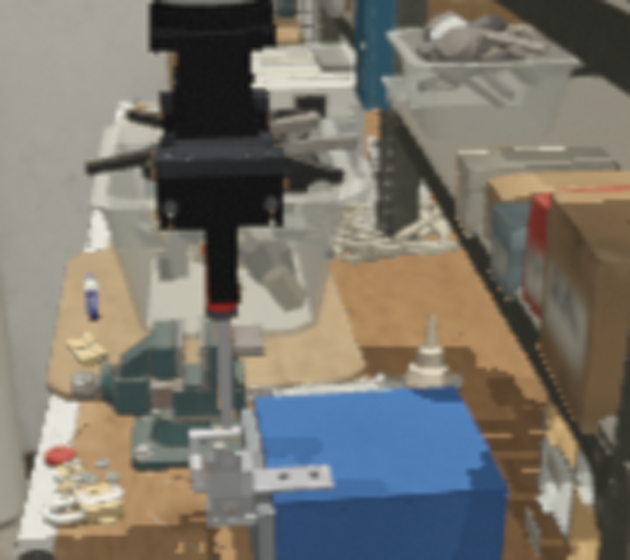

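Request:
step_arm(plan=[[[0, 0, 0], [-0.005, -0.014, 0], 255], [[0, 0, 0], [-0.013, -0.04, 0], 255], [[0, 0, 0], [-0.023, -0.07, 0], 255], [[0, 0, 0], [-0.033, -0.1, 0], 255], [[0, 0, 0], [-0.043, -0.13, 0], 255], [[0, 0, 0], [-0.053, -0.16, 0], 255], [[0, 0, 0], [-0.063, -0.19, 0], 255], [[0, 0, 0], [-0.072, -0.215, 0], 255], [[0, 0, 0], [-0.078, -0.232, 0], 255], [[0, 0, 0], [-0.08, -0.239, 0], 255]])

```text
time: 8.35
position: [0.6187, -0.2707, 0.2679]
tool_rot: [-0.002, -3.14, 0.001]
ft_force: [0.7, -0.4, -1.8]
grip_width: 0.252
```

```bash
python3 go.py .619 -.269 .265; python3 - <<'E'
from h import *
for n,(x,y,w,h) in (("side",(190,60,170,170)),("top",(250,100,170,170))):
    im=ctrl.get_image(n)[:,:,::-1].copy()
    cv2.imwrite(f"pics/{n}4.png",cv2.resize(im[y:y+h,x:x+w],None,fx=3.5,fy=3.5,interpolation=cv2.INTER_CUBIC))
E
```

```text
8.35 [ 0.6187 -0.2707  0.2679] [-2.00e-03 -3.14e+00  1.00e-03] F [ 0.7 -0.4 -1.8] w 0.252
q [-0.09  0.41  0.65  1.35 -0.25  1.46  2.11]
shift [-0.0003  0.0017  0.0029] turn [-0.0004 -0.0012 -0.0014]
```

View pics/side4.png

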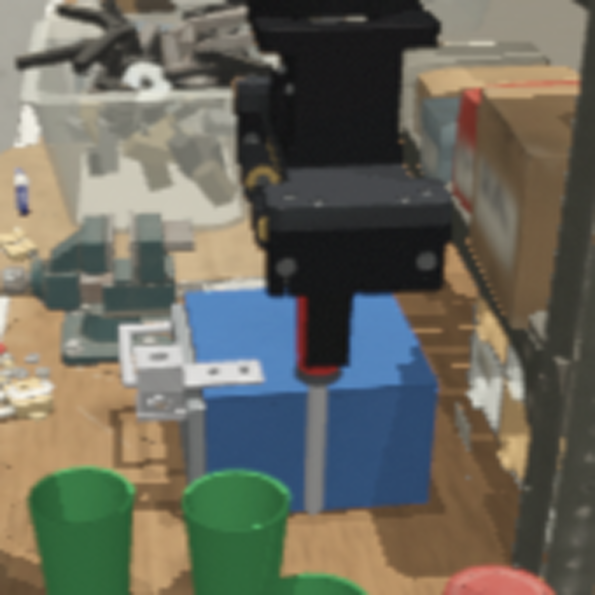

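View pics/top4.png

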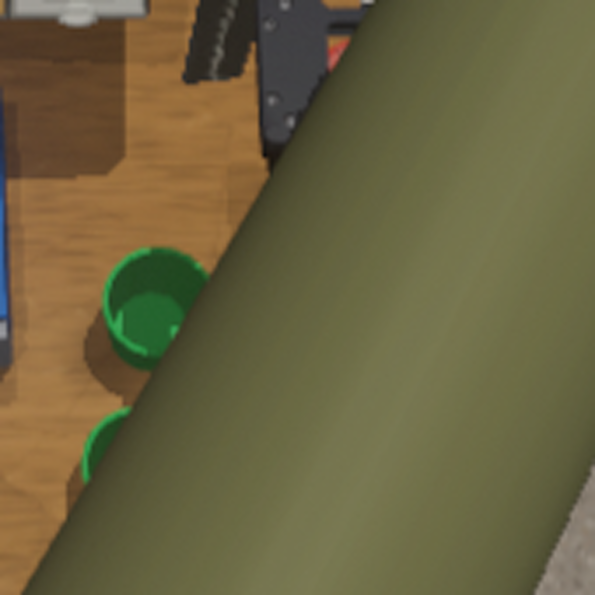

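```bash
python3 - <<'E'
from h import *
print(proj("side",[[.6187,-.2707,.153],[.6187,-.2707,.230],[.6187,-.269,.085],[.6187,-.269,.08]]))
print([ (u/3.5+190-.4,v/3.5+60-.4) for u,v in((314,508),(318,378))])
E
```

```text
[[279.72756375 206.03105191]
 [280.91883295 170.90479513]
 [278.67748571 233.22349341]
 [278.61256096 235.15162319]]
[(279.31428571428575, 204.74285714285713), (280.4571428571429, 167.6)]
```

Request:
step_arm(plan=[[[0, 0, 0], [0, 0, 0.01], 255], [[0, 0, 0], [0, 0, 0.028], 255], [[0, 0, 0], [0, 0, 0.046], 255], [[0, 0, 0], [0, 0, 0.064], 255], [[0, 0, 0], [0, 0, 0.082], 255], [[0, 0, 0], [0, 0, 0.1], 255], [[0, 0, 0], [0, 0, 0.115], 255], [[0, 0, 0], [0, 0, 0.128], 255], [[0, 0, 0], [0, 0, 0.138], 255], [[0, 0, 0], [0, 0, 0.142], 255]])

```text
time: 9.7
position: [0.6189, -0.2691, 0.1259]
tool_rot: [0.0, -3.141, -0.0]
ft_force: [0.1, -0.2, -1.7]
grip_width: 0.252
```

```bash
python3 go.py .619 -.27 .120; python3 - <<'E'
from h import *
for n,(x,y,w,h) in (("side",(190,110,170,170)),):
    im=ctrl.get_image(n)[:,:,::-1].copy()
    cv2.imwrite(f"pics/{n}5.png",cv2.resize(im[y:y+h,x:x+w],None,fx=3.5,fy=3.5,interpolation=cv2.INTER_CUBIC))
E
```

```text
9.7 [ 0.6189 -0.2691  0.1259] [ 0.    -3.141 -0.   ] F [ 0.1 -0.2 -1.7] w 0.252
q [-0.08  0.5   0.61  1.53 -0.3   1.21  2.15]
shift [-0.0001 -0.0009  0.0059] turn [ 0.0002 -0.0005  0.0002]
```

View pics/side5.png

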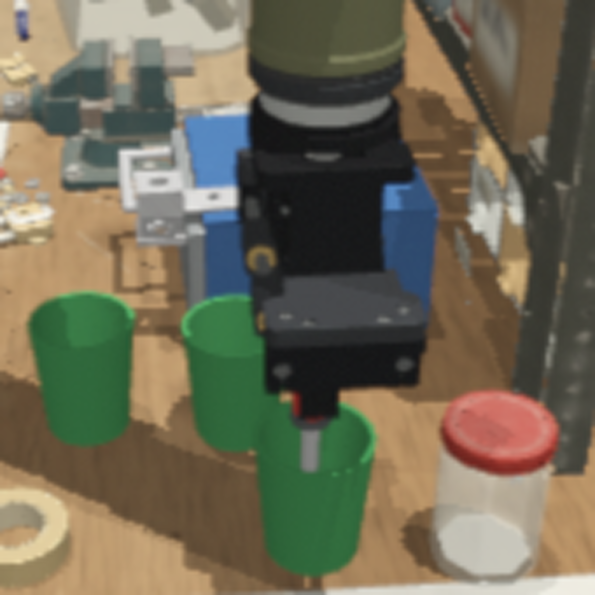

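Request:
step_arm(plan=[[[0, 0, 0], [0, 0, 0.001], 255], [[0, 0, 0], [0, 0, 0.002], 255], [[0, 0, 0], [0, 0, 0.003], 255], [[0, 0, 0], [0, 0, 0.004], 255], [[0, 0, 0], [0, 0, 0.005], 255], [[0, 0, 0], [0, 0, 0.006], 255], [[0, 0, 0], [0, 0, 0.0065], 255], [[0, 0, 0], [0, 0, 0.007], 255], [[0, 0, 0], [0, 0, 0.007], 255], [[0, 0, 0], [0, 0, 0.007], 255]])

```text
time: 11.0
position: [0.6191, -0.2692, 0.1196]
tool_rot: [-0.0, 3.141, 0.0]
ft_force: [-0.0, -0.5, -1.4]
grip_width: 0.252
```

Request:
step_arm(plan=[[[0, 0, 0], [0, 0, 0.001], 255], [[0, 0, 0], [0, 0, 0.002], 255], [[0, 0, 0], [0, 0, 0.002], 255], [[0, 0, 0], [0, 0, 0.002], 180], [[0, 0, 0], [0, 0, 0.002], 150], [[0, 0, 0], [0, 0, 0.002], 120], [[0, 0, 0], [0, 0, 0.002], 90], [[0, 0, 0], [0, 0, 0.002], 60], [[0, 0, 0], [0, 0, 0.002], 30], [[0, 0, 0], [0, 0, 0.002], 0]])

```text
time: 12.25
position: [0.6191, -0.2692, 0.1176]
tool_rot: [-0.0, 3.141, 0.0]
ft_force: [0.6, 0.6, -0.6]
grip_width: 0.89
```

```bash
python3 go.py .619 -.27 .250; python3 - <<'E'
from h import *
for n,(x,y,w,h) in (("side",(190,110,170,170)),):
    im=ctrl.get_image(n)[:,:,::-1].copy()
    cv2.imwrite(f"pics/{n}6.png",cv2.resize(im[y:y+h,x:x+w],None,fx=3.5,fy=3.5,interpolation=cv2.INTER_CUBIC))
E
```

```text
12.25 [ 0.6191 -0.2692  0.1176] [-0.     3.141  0.   ] F [ 0.6  0.6 -0.6] w 0.89
q [-0.08  0.5   0.61  1.54 -0.3   1.19  2.15]
shift [ 1.000e-04 -8.000e-04 -1.324e-01] turn [0.     0.0001 0.0003]
```

View pics/side6.png

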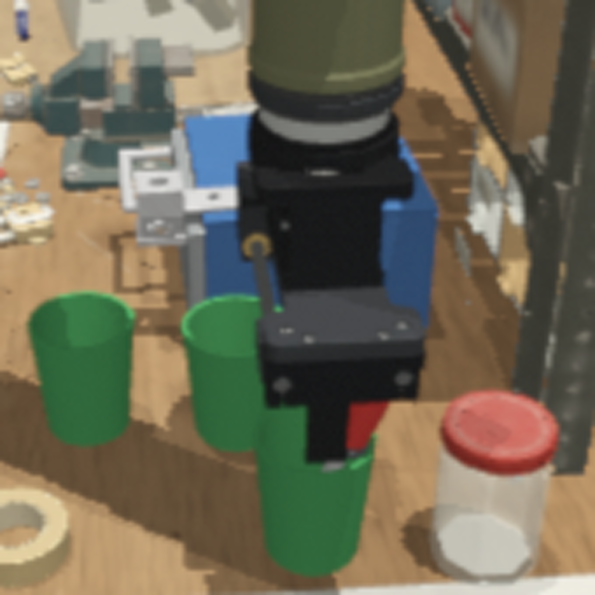

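Request:
step_arm(plan=[[[0, 0, 0], [0, 0, -0.005], 0], [[0, 0, 0], [0, 0, -0.012], 0], [[0, 0, 0], [0, 0, -0.02], 0], [[0, 0, 0], [0, 0, -0.035], 0], [[0, 0, 0], [0, 0, -0.05], 0], [[0, 0, 0], [0, 0, -0.07], 0], [[0, 0, 0], [0, 0, -0.09], 0], [[0, 0, 0], [0, 0, -0.11], 0], [[0, 0, 0], [0, 0, -0.13], 0], [[0, 0, 0], [0, 0, -0.14], 0]])

```text
time: 13.55
position: [0.6195, -0.2695, 0.2595]
tool_rot: [-0.0, 3.14, -0.001]
ft_force: [-0.0, 0.2, -0.1]
grip_width: 1.003
```

```bash
python3 go.py .512 .068 .245 -1.54; python3 - <<'E'
from h import *
for n,(x,y,w,h) in (("side",(190,110,170,170)),):
    im=ctrl.get_image(n)[:,:,::-1].copy()
    cv2.imwrite(f"pics/{n}7.png",cv2.resize(im[y:y+h,x:x+w],None,fx=3.5,fy=3.5,interpolation=cv2.INTER_CUBIC))
E
```

```text
13.55 [ 0.6195 -0.2695  0.2595] [-0.00e+00  3.14e+00 -1.00e-03] F [-0.   0.2 -0.1] w 1.003
q [-0.1   0.41  0.65  1.37 -0.25  1.44  2.11]
shift [0.1074 0.3375 0.014 ] turn [9.0000e-04 2.0000e-03 1.5402e+00]
```

View pics/side7.png

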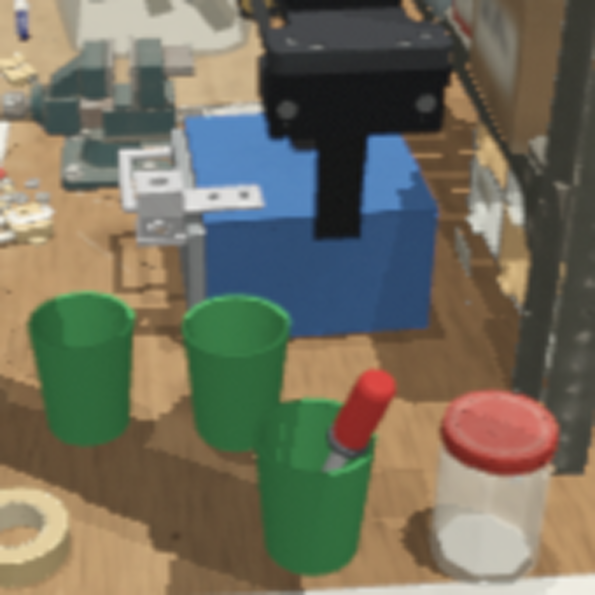

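Request:
step_arm(plan=[[[0, 0, 0.05], [0.006, 0.018, 0], 150], [[0, 0, 0.15], [0.017, 0.055, 0], 150], [[0, 0, 0.27], [0.03, 0.093, 0], 150], [[0, 0, 0.39], [0.042, 0.13, 0], 150], [[0, 0, 0.51], [0.054, 0.168, 0], 150], [[0, 0, 0.63], [0.066, 0.206, 0], 150], [[0, 0, 0.75], [0.078, 0.244, 0], 150], [[0, 0, 0.87], [0.09, 0.282, 0], 150], [[0, 0, 0.99], [0.1, 0.315, 0], 150], [[0, 0, 1.11], [0.107, 0.337, 0], 150]])

```text
time: 14.85
position: [0.511, 0.0698, 0.2571]
tool_rot: [-1.657, -2.668, 0.0]
ft_force: [1.3, -0.4, -0.3]
grip_width: 0.412
```

```bash
python3 go.py .512 .068 .2 -1.54
```

```text
14.85 [0.511  0.0698 0.2571] [-1.657 -2.668  0.   ] F [ 1.3 -0.4 -0.3] w 0.412
q [-0.73  0.01  0.55  1.77 -0.01  1.36  0.28]
shift [-0.002   0.0001  0.0571] turn [-0.0009 -0.0005  0.4284]
```

Request:
step_arm(plan=[[[0, 0, 0.1], [-0.001, 0.002, 0.005], 150], [[0, 0, 0.2], [-0.0015, 0.005, 0.015], 150], [[0, 0, 0.3], [-0.002, 0.007, 0.025], 150], [[0, 0, 0.4], [-0.002, 0.008, 0.035], 150], [[0, 0, 0.428], [-0.002, 0.008, 0.045], 150], [[0, 0, 0.428], [-0.002, 0.008, 0.055], 150], [[0, 0, 0.428], [-0.002, 0.008, 0.065], 150], [[0, 0, 0.428], [-0.002, 0.008, 0.075], 150], [[0, 0, 0.428], [-0.002, 0.008, 0.085], 150], [[0, 0, 0.428], [-0.002, 0.008, 0.09], 150]])

```text
time: 16.1
position: [0.5198, 0.0695, 0.1668]
tool_rot: [-2.184, -2.258, 0.001]
ft_force: [-0.8, 0.0, 0.0]
grip_width: 0.41
```

```bash
python3 go.py .512 .08 .078 -1.54; python3 - <<'E'
from h import *
for n,(x,y,w,h) in (("side",(170,90,170,170)),("top",(130,120,200,170))):
    im=ctrl.get_image(n)[:,:,::-1].copy()
    cv2.imwrite(f"pics/{n}8.png",cv2.resize(im[y:y+h,x:x+w],None,fx=3.5,fy=3.5,interpolation=cv2.INTER_CUBIC))
print(proj("top",[.512,.08,.16]),proj("side",[[.512,.08,.15],[.512,.08,.082]]))
E
```

```text
16.1 [0.5198 0.0695 0.1668] [-2.184e+00 -2.258e+00  1.000e-03] F [-0.8  0.   0. ] w 0.41
q [-0.72  0.1   0.57  1.87 -0.06  1.18 -0.09]
shift [ 0.0108 -0.0073  0.0888] turn [-0.0007  0.0002  0.0023]
[[180.99118941 212.03523098]] [[224.1490242  136.30838791]
 [225.44364837 158.40339241]]
```

View pics/side8.png

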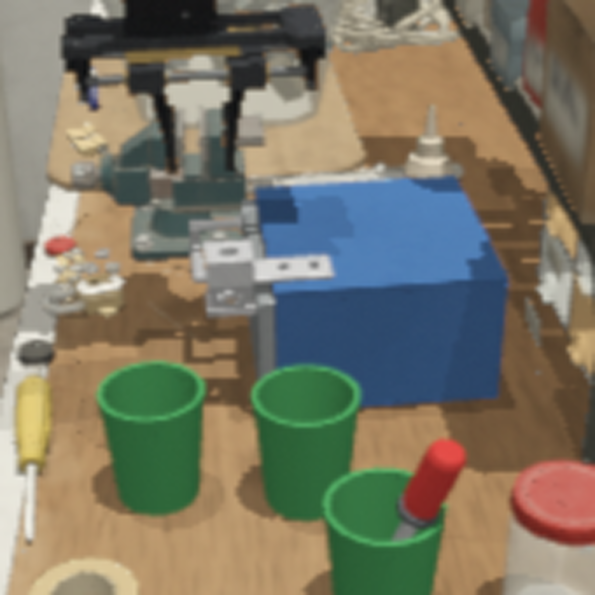

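View pics/top8.png

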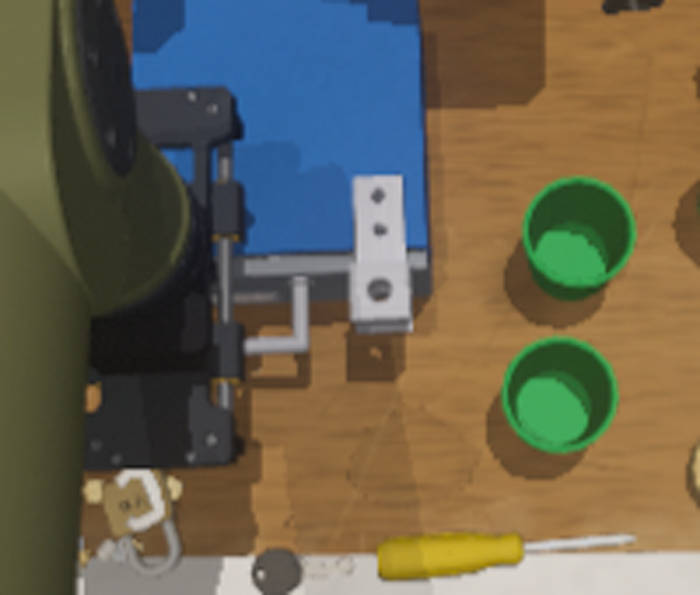

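Request:
step_arm(plan=[[[0, 0, 0], [0.005, -0.003, 0], 150], [[0, 0, 0], [0.011, -0.0075, 0.003], 150], [[0, 0, 0], [0.011, -0.0075, 0.012], 150], [[0, 0, 0], [0.011, -0.0075, 0.026], 150], [[0, 0, 0], [0.011, -0.0075, 0.04], 150], [[0, 0, 0], [0.011, -0.0075, 0.054], 150], [[0, 0, 0], [0.011, -0.0075, 0.068], 150], [[0, 0, 0], [0.011, -0.0075, 0.08], 150], [[0, 0, 0], [0.011, -0.0075, 0.088], 150], [[0, 0, 0], [0.011, -0.0075, 0.088], 150]])

```text
time: 17.45
position: [0.5118, 0.0802, 0.079]
tool_rot: [-2.184, -2.257, 0.002]
ft_force: [0.5, -0.7, 0.5]
grip_width: 0.417
```

Request:
step_arm(plan=[[[0, 0, 0], [0, 0, 0], 200], [[0, 0, 0], [0, 0, 0], 230], [[0, 0, 0], [0, 0, 0], 255], [[0, 0, 0], [0, 0, 0], 255], [[0, 0, 0], [0, 0, 0], 255], [[0, 0, 0], [0, 0, 0], 255], [[0, 0, 0], [0, 0, 0], 255], [[0, 0, 0], [0, 0, 0], 255], [[0, 0, 0], [0, 0, 0], 255], [[0, 0, 0], [0, 0, 0], 255]], squeeze=20)

```text
time: 18.7
position: [0.5115, 0.0804, 0.0798]
tool_rot: [-2.183, -2.257, 0.001]
ft_force: [-4.1, -0.2, 6.0]
grip_width: 0.105
```

```bash
python3 go.py .412 .077 .078 -1.54; python3 - <<'E'
from h import *
for n,(x,y,w,h) in (("side",(170,90,170,170)),("top",(130,120,200,170))):
    im=ctrl.get_image(n)[:,:,::-1].copy()
    cv2.imwrite(f"pics/{n}9.png",cv2.resize(im[y:y+h,x:x+w],None,fx=3.5,fy=3.5,interpolation=cv2.INTER_CUBIC))
E
```

```text
18.7 [0.5115 0.0804 0.0798] [-2.183e+00 -2.257e+00  1.000e-03] F [-4.1 -0.2  6. ] w 0.105
q [-0.71  0.2   0.55  1.97 -0.12  1.01 -0.07]
shift [-0.0001 -0.0996  0.0019] turn [-0.0015 -0.0003  0.0023]
```

View pics/side9.png

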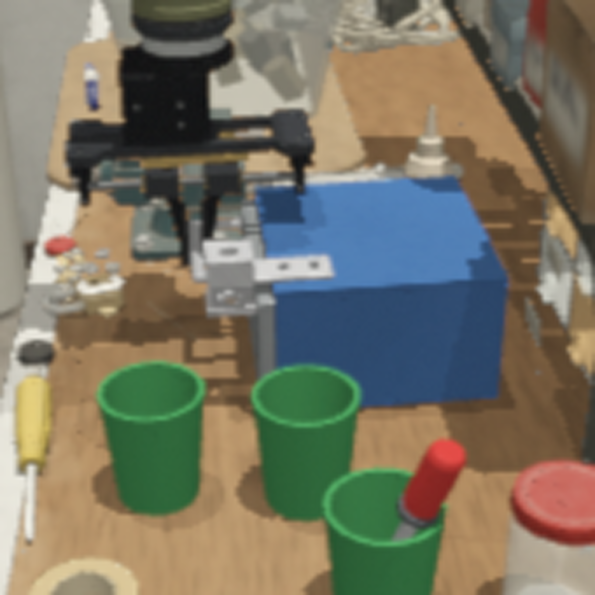

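View pics/top9.png

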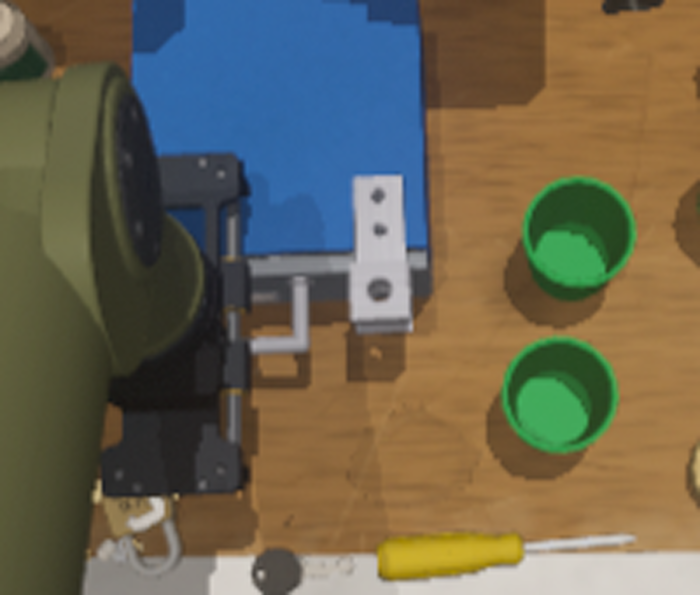

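Request:
step_arm(plan=[[[0, 0, 0], [0, -0.001, 0], 255], [[0, 0, 0], [0, -0.004, 0], 255], [[0, 0, 0], [0, -0.009, 0], 255], [[0, 0, 0], [0, -0.015, 0], 255], [[0, 0, 0], [0, -0.022, 0], 255], [[0, 0, 0], [0, -0.029, 0], 255], [[0, 0, 0], [0, -0.036, 0], 255], [[0, 0, 0], [0, -0.043, 0], 255], [[0, 0, 0], [0, -0.048, 0], 255], [[0, 0, 0], [0, -0.05, 0], 255]], squeeze=30)

```text
time: 20.05
position: [0.4621, 0.0786, 0.0798]
tool_rot: [2.184, 2.258, 0.001]
ft_force: [1.7, -0.0, 3.9]
grip_width: 0.103
```

```bash
python3 go.py .412 .077 .078 -1.54
```

```text
20.05 [0.4621 0.0786 0.0798] [2.184e+00 2.258e+00 1.000e-03] F [ 1.7 -0.   3.9] w 0.103
q [-0.75  0.08  0.55  2.09 -0.05  0.99 -0.14]
shift [ 0.     -0.0501  0.0017] turn [ 0.0004 -0.0002  0.0023]
```

Request:
step_arm(plan=[[[0, 0, 0], [0, -0.001, 0], 255], [[0, 0, 0], [0, -0.004, 0], 255], [[0, 0, 0], [0, -0.009, 0], 255], [[0, 0, 0], [0, -0.015, 0], 255], [[0, 0, 0], [0, -0.021, 0], 255], [[0, 0, 0], [0, -0.027, 0], 255], [[0, 0, 0], [0, -0.033, 0], 255], [[0, 0, 0], [0, -0.038, 0], 255], [[0, 0, 0], [0, -0.042, 0], 255], [[0, 0, 0], [0, -0.044, 0], 255]])

```text
time: 21.3
position: [0.4181, 0.077, 0.0797]
tool_rot: [2.184, 2.258, 0.0]
ft_force: [1.9, -0.9, 5.7]
grip_width: 0.103
```

```bash
python3 go.py .412 .077 .078 -1.54
```

```text
21.3 [0.4181 0.077  0.0797] [2.184 2.258 0.   ] F [ 1.9 -0.9  5.7] w 0.103
q [-0.77 -0.03  0.52  2.18  0.02  0.99 -0.22]
shift [ 0.0002 -0.0061  0.0017] turn [0.0001 0.0001 0.0023]
```

Now slowly to the stop, a little beyond in command, watching force.

Request:
step_arm(plan=[[[0, 0, 0], [0, -0.001, 0], 255], [[0, 0, 0], [0, -0.002, 0], 255], [[0, 0, 0], [0, -0.003, 0], 255], [[0, 0, 0], [0, -0.004, 0], 255], [[0, 0, 0], [0, -0.005, 0], 255], [[0, 0, 0], [0, -0.006, 0], 255], [[0, 0, 0], [0, -0.007, 0], 255], [[0, 0, 0], [0, -0.0075, 0], 255], [[0, 0, 0], [0, -0.0075, 0], 255], [[0, 0, 0], [0, -0.0075, 0], 255]])

```text
time: 22.55
position: [0.4115, 0.0768, 0.0797]
tool_rot: [2.184, 2.257, 0.002]
ft_force: [4.6, -1.4, 2.9]
grip_width: 0.105
```

```bash
python3 go.py .412 .077 .078 -1.54
```

```text
22.55 [0.4115 0.0768 0.0797] [2.184e+00 2.257e+00 2.000e-03] F [ 4.6 -1.4  2.9] w 0.105
q [-0.77 -0.05  0.52  2.19  0.03  0.99 -0.24]
shift [0.0002 0.0005 0.0017] turn [0.0017 0.0002 0.0022]
```

Request:
step_arm(plan=[[[0, 0, 0], [0, -0.0005, 0], 255], [[0, 0, 0], [0, -0.001, 0], 255], [[0, 0, 0], [0, -0.0015, 0], 255], [[0, 0, 0], [0, -0.002, 0], 255], [[0, 0, 0], [0, -0.0025, 0], 255], [[0, 0, 0], [0, -0.003, 0], 255], [[0, 0, 0], [0, -0.003, 0], 255], [[0, 0, 0], [0, -0.003, 0], 255], [[0, 0, 0], [0, -0.003, 0], 255], [[0, 0, 0], [0, -0.003, 0], 255]])

```text
time: 23.8
position: [0.4114, 0.0768, 0.0798]
tool_rot: [2.181, 2.253, 0.01]
ft_force: [13.8, -0.7, -7.2]
grip_width: 0.104
```

Request:
step_arm(plan=[[[0, 0, 0], [0, 0.001, 0], 255], [[0, 0, 0], [0, 0.002, 0], 255], [[0, 0, 0], [0, 0.003, 0], 255], [[0, 0, 0], [0, 0.003, 0], 230], [[0, 0, 0], [0, 0.003, 0], 200], [[0, 0, 0], [0, 0.003, 0], 170], [[0, 0, 0], [0, 0.003, 0], 150], [[0, 0, 0], [0, 0.003, 0], 150], [[0, 0, 0], [0, 0.003, 0], 150], [[0, 0, 0], [0, 0.003, 0], 150]])

```text
time: 25.05
position: [0.4107, 0.077, 0.0795]
tool_rot: [-2.184, -2.258, 0.0]
ft_force: [-0.2, -0.7, 0.3]
grip_width: 0.412
```

Request:
step_arm(plan=[[[0, 0, 0], [0, 0, -0.005], 150], [[0, 0, 0], [0, 0, -0.015], 150], [[0, 0, 0], [0, 0, -0.03], 150], [[0, 0, 0], [0, 0, -0.045], 150], [[0, 0, 0], [0, 0, -0.06], 150], [[0, 0, 0], [0, 0, -0.08], 150], [[0, 0, 0], [0, 0, -0.1], 150], [[0, 0, 0], [0, 0, -0.12], 150], [[0, 0, 0], [0, 0, -0.135], 150], [[0, 0, 0], [0, 0, -0.14], 150]])

```text
time: 26.3
position: [0.4112, 0.0771, 0.2207]
tool_rot: [2.184, 2.257, 0.003]
ft_force: [-0.8, 0.4, 0.1]
grip_width: 0.412
```

```bash
python3 go.py; python3 - <<'E'
from h import *
for n,(x,y,w,h) in (("side",(160,80,200,170)),("top",(130,110,240,170))):
    im=ctrl.get_image(n)[:,:,::-1].copy()
    cv2.imwrite(f"pics/{n}10.png",cv2.resize(im[y:y+h,x:x+w],None,fx=3.3,fy=3.3,interpolation=cv2.INTER_CUBIC))
E
```

```text
26.3 [0.4112 0.0771 0.2207] [2.184 2.257 0.003] F [-0.8  0.4  0.1] w 0.412
q [-0.78 -0.21  0.47  2.02  0.1   1.31 -0.31]
```

View pics/side10.png

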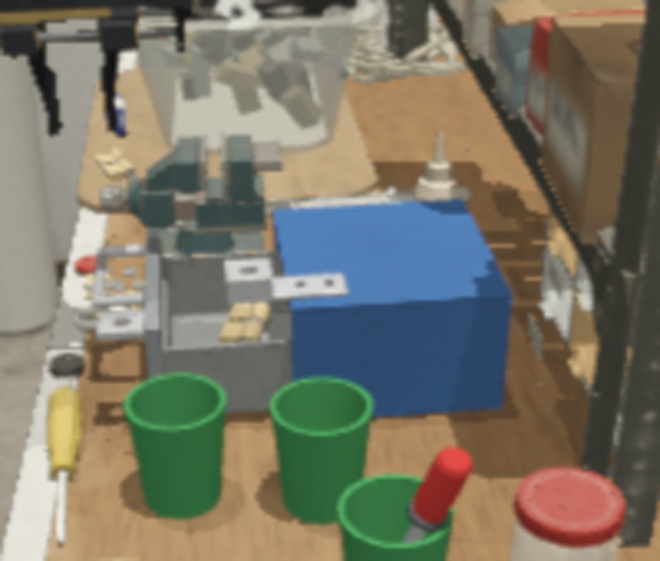

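View pics/top10.png

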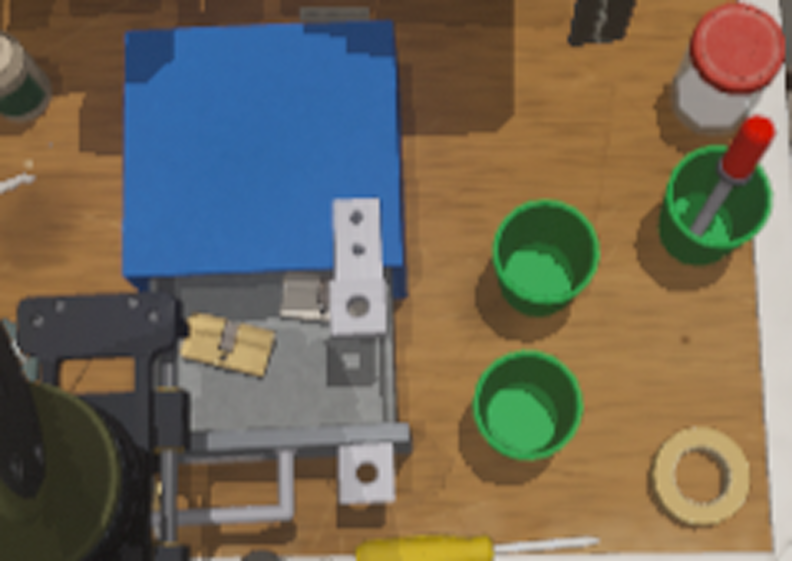

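```bash
python3 - <<'E'
from h import *
T=lambda x,y:(x/3.3+130-.35,y/3.3+110-.35)
print("bar end",atz("top",T(287,514),.082),"pot B rim",atz("top",T(718,197),.085),"tape",atz("top",T(701,475),.02))
ctrl.close_job()
E
```

```text
bar end [0.41181444 0.01792179 0.082     ] pot B rim [ 0.61780419 -0.26682681  0.085     ] tape [ 0.43832009 -0.25811318  0.02      ]
the job is handed in; nothing more can be done
```

The job is done and handed in at about 26 s, well under the 51 s limit; the hand-in reports no verdict.

- **Pin:** I drew it straight up out of the bracket and lowered it tip down into the farthest of the three green pots, 0.67 m from the base. I felt no floor contact at release, but from the arm's height the tip was about at the inner floor, so any drop was a few millimetres at most. On release it leaned against the pot's rim and stayed in.
- **Drawer:** I pulled the handle slowly by 100 mm, until it stopped moving and the pull force rose to about 14 N. Then I eased off, let go and lifted clear.
- **Last checks:** In the final pictures the drawer is open, with the bar at x ≈ 0.412 m against 0.511 m when shut. The pin leans tip down in the upright pot. The pot's rim and the tape roll are within about 1 mm of their starting positions. Wrist force was near zero and the gripper was touching nothing.

No check failed. One sideways move toward the handle ended 8 to 10 mm off in free air, and I corrected it before going down.

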